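Swing the well-plate tray round to its stop and bolt it

ROBOT

A 6-joint arm with a two-finger parallel gripper is mounted at the origin on the work surface. World frame = base frame: x ahead of the robot, y to its left, z up, the work surface at z = 0. Lengths are in mm, angles in degrees, forces in N, time in s.
With the tool pointing down it reaches from about 325 to 775 mm from the base axis. Payload 9.3 kg.
Tool frame: the origin (TCP) lies at the very end of the fingers, on their centre line; the grasp point (between the pads) lies robot.pinch_z behind it (robot.pinch_z is the distance from the TCP to the grasp point, in mm); z points along the fingers, y is the line along which they close (so a half turn about z gives the same grasp; the last joint's range is limited). The gripper opens to 85 mm and grips with 20 to 120 N. Pads are 22 mm wide; open, the fingers measure 114 mm over their backs; the gripper's body (76 mm by 85 mm) begins 54 mm behind the grasp point. The pads swing forward as they close: fully open they stand 13 mm farther back than shut.
Start: joints at [57.777, 14.817, 1.232, 76.415, 0, 81.257], TCP at [219.135, 504.457, 231.279] pointing down, gripper open.
Joint ranges: [-174.27, 174.27], [-52.1, 104.24], [-59.71, 78.15], [-110.17, 111.67], [-87.03, 83.33], [-180, 180]. Speed limits (degrees/s): [127.2, 127.2, 159.86, 180, 180, 180].

INTERFACE

Orientations are given as [roll, pitch, yaw] about the fixed x, y, z axes, in that order (R = Rz(yaw) Ry(pitch) Rx(roll)).
In Python, from station import robot gives the robot as it stands. The module is installed in compiled form; this text tells all that it offers.
- The arm moves only by the tool play_rows, never from a script. Its argument "series" is one flat list of numbers, 7 for each row, row after row: the gripper command: -1 is shut, 1 is fully open, values between are in proportion, then the shift along the tool's x, y, z in cm, then the turn, a rotation vector about the tool's x, y, z in rad. A call has 1 to 20 rows; each row is the pose to reach, as a shift and turn from the pose commanded when the call began, along the tool's axes at that moment; what a row does not reach only later rows make up. A row lasts 1/10 s, in which the tool goes at most 50 mm and 8.59 degrees, less where a joint would pass 70% of its speed; a pose out of reach is approached as far as the arm can. A call with a gripper value outside its range is refused whole. The fingers move at their own pace and stop on an object; "squeeze" is the grip in N (left out, the last holds). Time passes only in rows, so rows that repeat a pose let the fingers close. It gives the time, the measured TCP pose, the force, the opening and the grip force at its end, in the units of the state.
- robot.read_state(): the state, without advancing time (a new reading comes with each control period).
- robot.camera(name): name is "scene" or "top"; returns (picture, depth): 480x640x3 uint8, blue, green, red; 480x640 float32, mm along the optical axis (not along the pixel's ray), 0 where there is no reading.
- robot.calibration(name): a dict with "fov_y" (degrees; the focal length in pixels is half the picture's height over the tangent of half this angle, whatever the lens; pixels are square), "cx", "cy" (the principal point, pixels), "R" (3x3) and "t" (3): a world point X has camera coordinates R X + t. Camera axes: x right, y down, z forward; pixel columns grow to the right and rows downward; lengths in mm; the calibration is good to about 2 mm. A picture is of the moment at which its call begins. calibration takes no time and is no camera call.
- robot.job_done(): hands the job in; it is judged then, once.
The state is a dict: "time_s": time; "joint_pos": joint angles; "dq": joint speeds; "joint_efforts": joint torques, N m; "tool_pos": TCP position; "tcp_rot": TCP orientation; "force": force on the tool from outside, world axes, zero at the start; "torque": the same for the moment, N m; "opening": finger opening in mm; "grasp_force": force on a finger pad.
Only numpy, scipy, OpenCV 4.12 (cv2) and the standard library are available. Lean on these libraries where they do the work, as an engineer would, in place of code of your own. Each camera call takes 0.05 s, during which the arm holds its last target. There are 200 camera calls.

TASK

The aluminium tray with the well plate has been left swung out on its pivot pin. Push it near its free end so it turns about the pin up to the rubber end stop, and lean on it there for about half a second with a push of 13 to 17 N so that it beds down, never more than 20 N. Then slide the small bolt with the black thumb post fully home into the slot in the tray's end, just as gently, and let go of everything, leaving the bottle, the jar and the tip box where they are.

Things in the scene. Friction and masses are not known exactly. Their poses are not given: they have to be found in the camera images.
- deck: White fixed deck plate, top 12 mm above the bench. Origin: on the bench, under the axis of the steel pivot pin (12 mm across, 20 mm cap, its top 24 mm above the bench, keeps the tray down). In the deck frame the plate spans x -255 to 45, y -190 to 150 mm; -x looks roughly to the robot, z up.
- tray: Loose aluminium tray, 0.4 kg, flat on the deck, its hole on the pin (1 mm play). Origin: underside, centre of the hole. Spans x -155 to 20, y -35 to 75 mm; walls 5 thick, 28 high; well plate fixed inside. Upright slot 32 wide in the end wall x = -155, centred on y = 20. Starts 0.4 to 0.8 rad counter-clockwise (from above) of home; home = the deck's yaw within 0.07. Drag 2 to 4 N at the corner.
- push_corner (a point): Point on the outer face of the tray's -y wall near its free corner, at tray (-140, -35, 18) mm, 30 mm above the bench. Pushed here towards the tray's +y, the tray turns clockwise about the pin, to the stop.
- stop: Fixed aluminium end-stop block, 34 x 24 x 34 mm high, on the deck at deck (-130, 107) mm, axes as the deck's; origin: centre of its underside. A 20 mm rubber head, 16 mm above the deck, points to -y; it meets the tray's +y wall at deck y = 75 mm in mid setting, but its screw is set up to 7 mm either way, which is not measured: find it by feel. Head springs about 14 N per mm, damped.
- bolt: Sliding bolt: 12 mm round-nosed rod 14 mm above the deck, with a black upright thumb post 16 mm across, 36 to 70 mm above the bench. Origin: on the deck top under the post's axis; deck (-222, 20) mm drawn back (start), (-188, 20) fully home: 34 mm along deck +x. Takes 4 N to move, stays put. Butts on the tray's end wall unless the tray is at the stop. Guides beside the rod: 34 mm above the bench.
- reagent: Bystander: amber bottle, 60 mm across, 130 mm high; origin in the middle of its underside.
- jar: Bystander: white jar, 60 mm across, 75 mm high; origin in the middle of its underside.
- tipbox: Bystander: grey open tip box, 120 by 80 by 55 mm; origin in the middle of its underside.
Things that resemble listed ones, but are neither listed nor needed, are in the scene too. Leave any pink or yellow look-alike of the tray alone.

How it is judged:
By the outcome, as a careful person would: the job done as asked, in the order asked, and still so for the second after the job is handed in, with the robot touching nothing.
It also fails if it takes over 72 s, if anything falls off the work surface, if the arm or the gripper's body presses on something with over 40 N, if the wrist force passes 120 N, or if a joint passes its speed limit or range.

## Working session

There is one attempt and no reset: what is moved stays moved. The work goes in short steps, Python scripts to look and compute and a tool call to move; the robot and the scene stay as the last step left them, time stands still between calls to the robot, and variables do not carry over. Pictures are saved under pics/ and viewed, at most 10 in all, crops included, and the job is handed in when it is done.

Besides the shell and the picture viewer there is one more tool, called by a JSON object that holds its "method" and its "body". play_rows: Moves the arm, as the interface text tells. Its arguments: {"type":"object","properties":{"series":{"type":"array","items":{"type":"number"}},"squeeze":{"type":"number"}},"required":["series"]}

```bash
mkdir -p pics; python3 - <<'E'
from station import robot
import cv2,numpy as np,pickle
s=robot.read_state(); print(s); print(robot.pinch_z)
for n in("top","scene"):
    p,d=robot.camera(n); c=robot.calibration(n); pickle.dump((p,d,c),open(f"{n}.pkl","wb")); cv2.imwrite(f"pics/{n}0.png",p); print(n,c)
E
```

```text
{'time_s': 0.0, 'joint_pos': array([ 5.77766987e+01,  1.48528396e+01,  1.18855797e+00,  7.64162008e+01,
       -2.99649874e-04,  8.12571262e+01]), 'dq': array([ 0.05419716, -0.00036479, -0.01559082, -0.0695566 ,  0.13576931,
       -0.03115343]), 'joint_efforts': array([ 1.21208825e-03, -5.55644882e+01,  3.44525349e+01,  1.38883552e-02,
       -2.17255397e-04, -2.48850063e-05]), 'tool_pos': array([218.98471557, 504.20871795, 230.63822573]), 'tcp_rot': array([-1.79920407e+02, -1.19372059e-02,  1.56519564e+02]), 'force': array([ 0.33761008,  0.3991472 , -0.18720042]), 'torque': array([0.01540903, 0.04262514, 0.06292726]), 'grasp_force': 0.0, 'opening': 85.3727183954046}
18.700000000000003
top {'fov_y': 47.60341429846785, 'cx': 319.22186737994116, 'cy': 248.8053792696206, 'R': array([[-0.00737067, -0.99996047,  0.00497297],
       [-0.9801189 ,  0.00623817, -0.19831293],
       [ 0.19827407, -0.0063358 , -0.98012614]]), 't': array([  35.40435308,  521.3528259 , 1208.34361483])}
scene {'fov_y': 47.11522721269948, 'cx': 317.5804534837077, 'cy': 239.8226720129882, 'R': array([[ 0.10269179,  0.99457465, -0.01660289],
       [ 0.82732908, -0.09466624, -0.55368303],
       [-0.55225084,  0.04312265, -0.83256198]]), 't': array([ -82.18713983, -395.38638564, 1819.84588277])}
```

View pics/top0.png

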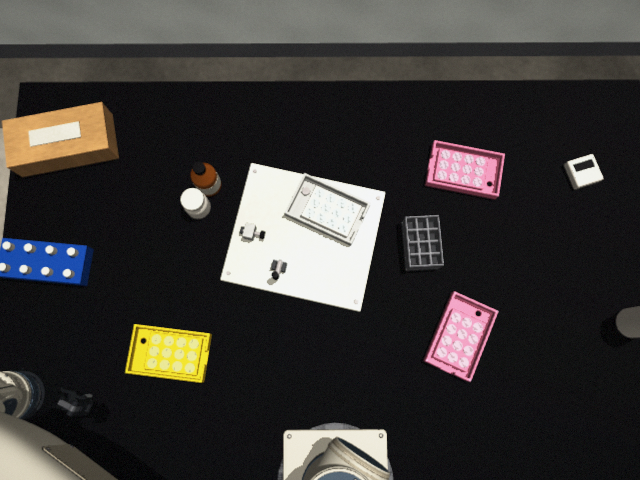

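View pics/scene0.png

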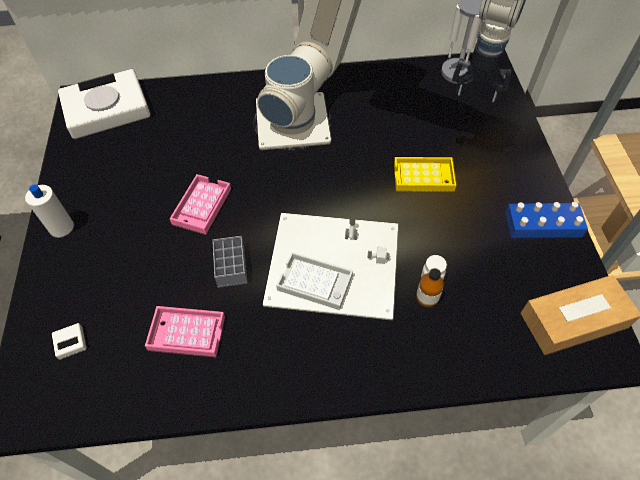

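The top view shows the white deck centred at about (303,237), with the pin cap at (305,190). The tray is swung out to the right, its free end at about (360,225). The stop is at (250,232), the bolt post at (276,272), the bottle and jar at (200,190) and the tip box at (423,242).

```bash
cat > h.py <<'E'
import numpy as np,cv2
def world(d,c):
    f=240/np.tan(np.radians(c["fov_y"]/2)); v,u=np.mgrid[:480,:640]
    P=np.stack([(u-c["cx"])/f*d,(v-c["cy"])/f*d,d],-1)-c["t"]
    return P@c["R"]   # R^T(P-t)
def ray(c,u,v,z):
    f=240/np.tan(np.radians(c["fov_y"]/2)); R=c["R"]; o=-R.T@c["t"]
    r=R.T@np.array([(u-c["cx"])/f,(v-c["cy"])/f,1]); return o+r*(z-o[2])/r[2]
def pix(c,X):
    f=240/np.tan(np.radians(c["fov_y"]/2)); P=c["R"]@np.asarray(X,float)+c["t"]; return f*P[:2]/P[2]+[c["cx"],c["cy"]]
def b2w(D,p): # D=(x,y,yaw rad)
    a=D[2]; return np.array(D[:2])+np.array([[np.cos(a),-np.sin(a)],[np.sin(a),np.cos(a)]])@np.asarray(p,float)
E
python3 - <<'E'
from h import *
import pickle
for n in("top","scene"):
    p,d,c=pickle.load(open(f"{n}.pkl","rb")); W=world(d,c)
    near=(np.hypot(W[...,0]-500,W[...,1]-30)<260)&(d>0)
    z=W[...,2]; m=(near&(z>7)&(z<17)&(p.min(2)>120)).astype(np.uint8)
    k,l,st,_=cv2.connectedComponentsWithStats(m); i=1+st[1:,4].argmax()
    q=W[l==i][:,:2].astype(np.float32); r=cv2.minAreaRect(q); print(n,"deck z med",np.median(z[l==i]),r,cv2.boxPoints(r).round(1).tolist())
    hm=(near&(z>22)).astype(np.uint8); k,l,st,_=cv2.connectedComponentsWithStats(hm)
    for i in range(1,k):
        if st[i,4]>15:
            q=W[l==i]; print(st[i],"med",np.median(q,0).round(1),"zmax",q[:,2].max().round(1),cv2.minAreaRect(q[:,:2].astype(np.float32)))
    cv2.imwrite(f"pics/{n}_crop.png",cv2.resize(p[155:320,210:400] if n=="top" else p[205:325,255:445],None,fx=4,fy=4,interpolation=cv2.INTER_CUBIC)[:600,:800])
E
```

```text
top deck z med 12.456349587333685 ((565.5738525390625, 67.83676147460938), (340.01617431640625, 300.5489501953125), 76.9197998046875) [[380.70001220703125, -63.79999923706055], [673.5, -131.8000030517578], [750.4000244140625, 199.39999389648438], [457.70001220703125, 267.3999938964844]]
[ 285  173   86   72 2573] med [621.1   5.5  32.4] zmax 48.5 ((624.739990234375, 11.43609619140625), (175.404541015625, 112.43111419677734), 64.29769897460938)
[301 187   9   8  42] med [672.4  62.6  25.2] zmax 29.0 ((671.3671875, 63.97359085083008), (18.109928131103516, 17.154653549194336), 45.00029373168945)
[403 215  30  54 824] med [ 537.2 -196.6   45.8] zmax 61.3 ((539.9378051757812, -199.02255249023438), (121.81041717529297, 56.474185943603516), 3.060922145843506)
[240 222  26  18 261] med [566.7 193.5  42.8] zmax 55.4 ((567.6331176757812, 189.8402099609375), (58.09016418457031, 35.61193084716797), 72.85520935058594)
[271 259  16  21 206] med [482.2 128.5  34.1] zmax 74.0 ((476.69818115234375, 129.44723510742188), (33.142303466796875, 49.16994857788086), 77.68121337890625)
scene deck z med 11.40
[... 328 characters left out ...]
 (32.49848175048828, 51.1727294921875), 75.73638153076172)
[222 236  24  46 728] med [ 539.4 -197.9   42.1] zmax 61.7 ((540.1251220703125, -199.98085021972656), (123.76448059082031, 55.12216567993164), 3.028212070465088)
[367 247  23  16 192] med [570.9 192.6  40.2] zmax 52.7 ((570.3313598632812, 188.47193908691406), (58.340877532958984, 38.26339340209961), 79.41535186767578)
[ 276  252   77   56 2116] med [623.3   4.2  31.3] zmax 47.6 ((623.8551635742188, 10.212997436523438), (176.9447479248047, 115.51337432861328), 64.21781158447266)
[333 291   7   7  30] med [672.9  61.7  24.3] zmax 28.9 ((671.2031860351562, 61.890167236328125), (15.616823196411133, 18.843236923217773), 82.68350219726562)
```

View pics/top_crop.png

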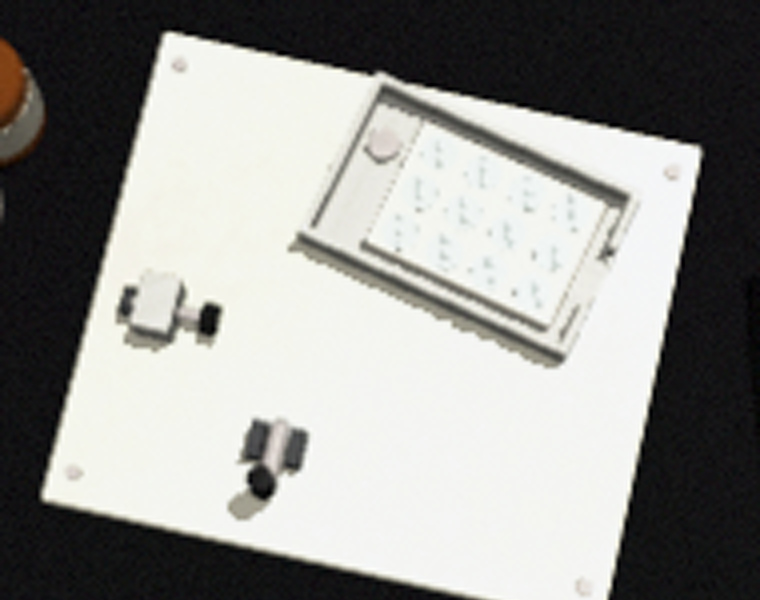

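The measurements agree with the given sizes. The deck fits at 340x300 mm with yaw -13.1°, and the pin is at (672.3, 62.8), matching the cap. The tray yaw is about 64°, which puts it some 77° off home. That is more than the stated 0.4–0.8 rad, so I'll check it against the tray geometry while planning.

```bash
cat >> h.py <<'E'
D=(672.3,62.8,np.radians(-13.1)); PIN=D[:2]
def rel(cmd,tgt): # cmd,tgt=(x,y,z,yaw deg) tool down -> cm in tool axes, rad about tool z
    a=np.radians(cmd[3]); d=np.array(tgt[:3])-np.array(cmd[:3])
    return np.round([ (np.cos(a)*d[0]+np.sin(a)*d[1])/10,(np.sin(a)*d[0]-np.cos(a)*d[1])/10,-d[2]/10,0,0,-np.radians(tgt[3]-cmd[3])],3)
def app(cmd,r):
    a=np.radians(cmd[3]); x,y,z=np.array(r[:3])*10
    return (cmd[0]+np.cos(a)*x+np.sin(a)*y,cmd[1]+np.sin(a)*x-np.cos(a)*y,cmd[2]-z,cmd[3]-np.degrees(r[5]))
def tray(th,p): return b2w((*PIN,np.radians(th)),p)
E
python3 - <<'E'
from h import *
import pickle
for n in("top","scene"):
    p,d,c=pickle.load(open(f"{n}.pkl","rb")); W=world(d,c); z=W[...,2]
    m=(np.hypot(W[...,0]-625,W[...,1]-11)<125)&(z>34)&(z<46)&(d>0)
    q=W[m][:,:2]-PIN
    for th in (58,60,62,63,64,65,66,68):  # wall-top residual in tray frame
        a=np.radians(th); t=q@np.array([[np.cos(a),-np.sin(a)],[np.sin(a),np.cos(a)]])
        r=np.minimum.reduce([abs(t[:,0]+152.5),abs(t[:,0]-17.5),abs(t[:,1]+32.5),abs(t[:,1]-72.5)]); print(n,th,len(t),r.mean().round(2),np.percentile(t,[2,98],axis=0).round(0).tolist())
    m=(np.hypot(W[...,0]-461,W[...,1]-133)<25)&(z>55)&(d>0); print("post",W[m].mean(0), b2w(D,(-222,20)))
c0=(219.135,504.457,231.279,156.52)
t=(*tray(64.2,(-140,-71)),231.279,154.2); r=rel(c0,t); print(t,r)
E
```

```text
top 58 874 14.25 [[-157.0, -46.0], [20.0, 74.0]]
top 60 874 13.48 [[-156.0, -42.0], [19.0, 74.0]]
top 62 874 12.67 [[-154.0, -38.0], [19.0, 74.0]]
top 63 874 12.36 [[-153.0, -36.0], [19.0, 75.0]]
top 64 874 12.32 [[-153.0, -35.0], [20.0, 75.0]]
top 65 874 12.55 [[-153.0, -34.0], [20.0, 77.0]]
top 66 874 12.96 [[-153.0, -33.0], [20.0, 79.0]]
top 68 874 13.84 [[-153.0, -33.0], [22.0, 83.0]]
post [459.56448218 132.72598051  68.8997146 ] [460.61036141 132.5961096 ]
scene 58 584 10.37 [[-159.0, -48.0], [19.0, 74.0]]
scene 60 584 9.25 [[-157.0, -44.0], [19.0, 74.0]]
scene 62 584 8.12 [[-156.0, -39.0], [19.0, 75.0]]
scene 63 584 7.68 [[-155.0, -37.0], [19.0, 75.0]]
scene 64 584 7.51 [[-155.0, -35.0], [19.0, 76.0]]
scene 65 584 7.64 [[-154.0, -35.0], [19.0, 77.0]]
scene 66 584 8.06 [[-154.0, -34.0], [20.0, 79.0]]
scene 68 584 9.27 [[-154.0, -33.0], [22.0, 83.0]]
post [461.98549175 131.32180644  65.78254372] [460.61036141 132.5961096 ]
(np.float64(675.2902788574298), np.float64(-94.14603605174234), 231.279, 154.2) [-6.5689e+01 -3.6729e+01 -0.0000e+00  0.0000e+00  0.0000e+00  4.0000e-02]
```

Both cameras put the tray at yaw 64°, with its edges matching the given sizes, so I'm trusting the measurement. The post also matches. First I move with the fingers shut, staying high, to behind the tray's -y wall.

{"method": "play_rows", "body": {"series": [-1,-65.7,-36.7,0,0,0,0.04,-1,-65.7,-36.7,0,0,0,0.04,-1,-65.7,-36.7,0,0,0,0.04,-1,-65.7,-36.7,0,0,0,0.04,-1,-65.7,-36.7,0,0,0,0.04,-1,-65.7,-36.7,0,0,0,0.04,-1,-65.7,-36.7,0,0,0,0.04,-1,-65.7,-36.7,0,0,0,0.04,-1,-65.7,-36.7,0,0,0,0.04,-1,-65.7,-36.7,0,0,0,0.04,-1,-65.7,-36.7,0,0,0,0.04,-1,-65.7,-36.7,0,0,0,0.04,-1,-65.7,-36.7,0,0,0,0.04,-1,-65.7,-36.7,0,0,0,0.04,-1,-65.7,-36.7,0,0,0,0.04,-1,-65.7,-36.7,0,0,0,0.04,-1,-65.7,-36.7,0,0,0,0.04,-1,-65.7,-36.7,0,0,0,0.04,-1,-65.7,-36.7,0,0,0,0.04,-1,-65.7,-36.7,0,0,0,0.04]}}

```text
time_s: 2.1
tool_pos: [675.1, -92.7, 232.1]
tcp_rot: [180.0, 0.0, 154.3]
force: [-0.5, 0.5, 0.4]
opening: 0.1
grasp_force: 0.0
```

{"method": "play_rows", "body": {"series": [-1,0,0,5,0,0,0,-1,0,0,10,0,0,0,-1,0,0,14,0,0,0,-1,0,0,17,0,0,0,-1,0,0,19,0,0,0,-1,0,0,20.2,0,0,0,-1,0,0,20.7,0,0,0,-1,0,0,20.7,0,0,0,-1,0,0,20.7,0,0,0,-1,0,0,20.7,0,0,0]}}

```text
time_s: 3.1
tool_pos: [676.2, -94.1, 25.6]
tcp_rot: [180.0, 0.1, 154.2]
force: [-0.1, 0.1, 0.3]
opening: -0.0
grasp_force: 0.0
```

```bash
cat > plan.py <<'E'
from h import *
import sys
def rows(c,ths,z):
    out=[]
    for th in ths:
        r=rel(c,(*tray(th,(-140,-46)),z,th+90)); r[:3]=r[:3].round(2); out.append(r)
    return out
def show(rs): print("["+", ".join("-1, "+", ".join(f"{v:g}" for v in r) for r in rs)+"]")
E
python3 - <<'E'
from plan import *
c=app(app((219.135,504.457,231.279,156.52),(-65.7,-36.7,0,0,0,.04)),(0,0,20.7,0,0,0)); print(c)
z=c[2]; c=app(c,(2.2,0,0,0,0,0))
for k in range(2):
    st=64.2-30*k; rs=rows(c,[st-1.5*i for i in range(1,21)],z); show(rs); c=app(c,rs[-1]); print(c)
E
```

```text
(np.float64(675.5114623697141), np.float64(-93.92291660391214), np.float64(24.278999999999996), np.float64(154.2281688194767))
[-1, 0.68, -0.14, -0, 0, 0, 0.027, -1, 1.05, -0.25, -0, 0, 0, 0.053, -1, 1.42, -0.35, -0, 0, 0, 0.079, -1, 1.8, -0.43, -0, 0, 0, 0.105, -1, 2.18, -0.51, -0, 0, 0, 0.131, -1, 2.56, -0.57, -0, 0, 0, 0.158, -1, 2.94, -0.63, -0, 0, 0, 0.184, -1, 3.32, -0.68, -0, 0, 0, 0.21, -1, 3.71, -0.71, -0, 0, 0, 0.236, -1, 4.09, -0.74, -0, 0, 0, 0.262, -1, 4.48, -0.76, -0, 0, 0, 0.288, -1, 4.86, -0.76, -0, 0, 0, 0.315, -1, 5.25, -0.76, -0, 0, 0, 0.341, -1, 5.63, -0.74, -0, 0, 0, 0.367, -1, 6.02, -0.72, -0, 0, 0, 0.393, -1, 6.4, -0.69, -0, 0, 0, 0.419, -1, 6.79, -0.64, -0, 0, 0, 0.446, -1, 7.17, -0.59, -0, 0, 0, 0.472, -1, 7.55, -0.52, -0, 0, 0, 0.498, -1, 7.93, -0.45, -0, 0, 0, 0.524]
(np.float64(582.3309581687253), np.float64(-53.93124701073943), np.float64(24.278999999999996), np.float64(124.20518035462158))
[-1, 0.37, -0.11, -0, 0, 0, 0.026, -1, 0.74, -0.22, -0, 0, 0, 0.052, -1, 1.11, -0.32, -0, 0, 0, 0.079, -1, 1.49, -0.4, -0, 0, 0, 0.105, -1, 1.86, -0.48, -0, 0, 0, 0.131, -1, 2.24, -0.55, -0, 0, 0, 0.157, -1, 2.63, -0.6, -0, 0, 0, 0.183, -1, 3.01, -0.65, -0, 0, 0, 0.21, -1, 3.39, -0.68, -0, 0, 0, 0.236, -1, 3.78, -0.71, -0, 0, 0, 0.262, -1, 4.16, -0.73, -0, 0, 0, 0.288, -1, 4.55, -0.73, -0, 0, 0, 0.314, -1, 4.93, -0.73, -0, 0, 0, 0.34, -1, 5.32, -0.72, -0, 0, 0, 0.367, -1, 5.7, -0.69, -0, 0, 0, 0.393, -1, 6.09, -0.66, -0, 0, 0, 0.419, -1, 6.47, -0.61, -0, 0, 0, 0.445, -1, 6.86, -0.56, -0, 0, 0, 0.471, -1, 7.24, -0.5, -0, 0, 0, 0.498, -1, 7.61, -0.42, -0, 0, 0, 0.524]
(np.float64(536.0771975889602), np.float64(6.644652753356244), np.float64(24.278999999999996), np.float64(94.18219188976644))
```

{"method": "play_rows", "body": {"series": [-1,0.4,0,0,0,0,0,-1,0.8,0,0,0,0,0,-1,1.2,0,0,0,0,0,-1,1.5,0,0,0,0,0,-1,1.8,0,0,0,0,0,-1,2.0,0,0,0,0,0,-1,2.2,0,0,0,0,0,-1,2.2,0,0,0,0,0]}}

```text
time_s: 3.9
tool_pos: [655.5, -84.2, 24.3]
tcp_rot: [-180.0, -0.0, 154.2]
force: [-0.1, 0.4, 0.3]
opening: 0.3
grasp_force: 0.0
```

No contact yet, as predicted. Next is the first part of the arc, and I'll check the force afterwards.

{"method": "play_rows", "body": {"series": [-1,0.2,0,0,0,0,0,-1,0.4,-0.05,0,0,0,0.01,-1,0.68,-0.14,0,0,0,0.027,-1,1.05,-0.25,0,0,0,0.053,-1,1.42,-0.35,0,0,0,0.079,-1,1.8,-0.43,0,0,0,0.105,-1,2.18,-0.51,0,0,0,0.131,-1,2.56,-0.57,0,0,0,0.158,-1,2.94,-0.63,0,0,0,0.184,-1,3.32,-0.68,0,0,0,0.21]}}

```text
time_s: 4.9
tool_pos: [622.5, -75.9, 24.3]
tcp_rot: [-180.0, 0.0, 142.1]
force: [0.6, -0.7, -0.3]
opening: 0.3
grasp_force: 0.6
```

```bash
python3 - <<'E'
from plan import *
c=(675.511,-93.923,24.279,154.228)
c=app(app(c,(2.2,0,0,0,0,0)),(3.32,-.68,0,0,0,.21)); print(c)
rs=rows(c,[52.2-1.5*i for i in range(1,21)],24.279); show(rs); c=app(c,rs[-1]); print(c)
rs=rows(c,[22.2-1.5*i for i in range(1,13)],24.279); show(rs); c=app(c,rs[-1]); print(c)
E
```

```text
(np.float64(622.8450897755546), np.float64(-76.04614624351777), np.float64(24.279), np.float64(142.19588630225272))
[-1, 0.37, -0.11, -0, 0, 0, 0.026, -1, 0.74, -0.22, -0, 0, 0, 0.052, -1, 1.12, -0.32, -0, 0, 0, 0.078, -1, 1.49, -0.4, -0, 0, 0, 0.105, -1, 1.87, -0.48, -0, 0, 0, 0.131, -1, 2.25, -0.55, -0, 0, 0, 0.157, -1, 2.63, -0.6, -0, 0, 0, 0.183, -1, 3.01, -0.65, -0, 0, 0, 0.209, -1, 3.4, -0.68, -0, 0, 0, 0.236, -1, 3.78, -0.71, -0, 0, 0, 0.262, -1, 4.17, -0.73, -0, 0, 0, 0.288, -1, 4.55, -0.73, -0, 0, 0, 0.314, -1, 4.94, -0.73, -0, 0, 0, 0.34, -1, 5.32, -0.72, -0, 0, 0, 0.366, -1, 5.71, -0.69, -0, 0, 0, 0.393, -1, 6.09, -0.66, -0, 0, 0, 0.419, -1, 6.48, -0.62, -0, 0, 0, 0.445, -1, 6.86, -0.56, -0, 0, 0, 0.471, -1, 7.24, -0.5, -0, 0, 0, 0.497, -1, 7.62, -0.42, -0, 0, 0, 0.524]
(np.float64(560.0641832969944), np.float64(-32.656772178773764), np.float64(24.279), np.float64(112.17289783739758))
[-1, 0.36, -0.12, -0, 0, 0, 0.026, -1, 0.74, -0.22, -0, 0, 0, 0.052, -1, 1.11, -0.32, -0, 0, 0, 0.078, -1, 1.49, -0.41, -0, 0, 0, 0.104, -1, 1.86, -0.48, -0, 0, 0, 0.13, -1, 2.24, -0.55, -0, 0, 0, 0.157, -1, 2.62, -0.61, -0, 0, 0, 0.183, -1, 3.01, -0.65, -0, 0, 0, 0.209, -1, 3.39, -0.69, -0, 0, 0, 0.235, -1, 3.78, -0.72, -0, 0, 0, 0.261, -1, 4.16, -0.73, -0, 0, 0, 0.288, -1, 4.55, -0.74, -0, 0, 0, 0.314]
(np.float64(536.0395923279413), np.float64(6.68568616802621), np.float64(24.279), np.float64(94.18202307028973))
```

{"method": "play_rows", "body": {"series": [-1,0.37,-0.11,0,0,0,0.026,-1,0.74,-0.22,0,0,0,0.052,-1,1.12,-0.32,0,0,0,0.078,-1,1.49,-0.4,0,0,0,0.105,-1,1.87,-0.48,0,0,0,0.131,-1,2.25,-0.55,0,0,0,0.157,-1,2.63,-0.6,0,0,0,0.183,-1,3.01,-0.65,0,0,0,0.209,-1,3.4,-0.68,0,0,0,0.236,-1,3.78,-0.71,0,0,0,0.262,-1,4.17,-0.73,0,0,0,0.288,-1,4.55,-0.73,0,0,0,0.314,-1,4.94,-0.73,0,0,0,0.34,-1,5.32,-0.72,0,0,0,0.366,-1,5.71,-0.69,0,0,0,0.393,-1,6.09,-0.66,0,0,0,0.419,-1,6.48,-0.62,0,0,0,0.445,-1,6.86,-0.56,0,0,0,0.471,-1,7.24,-0.5,0,0,0,0.497,-1,7.62,-0.42,0,0,0,0.524]}}

```text
time_s: 6.9
tool_pos: [559.8, -32.4, 24.3]
tcp_rot: [-180.0, 0.0, 112.0]
force: [0.0, -1.7, 0.9]
opening: 0.1
grasp_force: 0.9
```

```bash
python3 - <<'E'
from station import robot
import cv2
p,d=robot.camera("top"); s=robot.read_state(); print(s["force"],s["tool_pos"],s["torque"])
cv2.imwrite("pics/t2.png",cv2.resize(p[155:320,210:400],None,fx=3,fy=3))
E
```

```text
[-0.48440846 -1.15818139 -0.05656432] [559.41823842 -31.96357919  24.26521642] [-0.19668814  0.07218242  0.03722702]
```

View pics/t2.png

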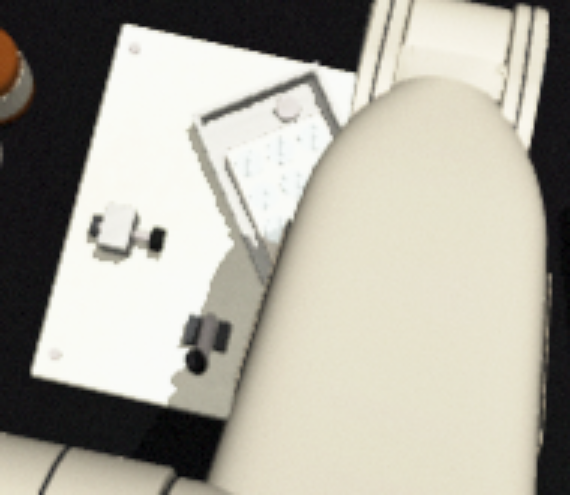

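The crop shows the tray following the finger: its left wall runs (195,120) to (265,280), roughly 22–25° yaw. The bolt post at (195,360) is untouched. I'm continuing to 4°.

{"method": "play_rows", "body": {"series": [-1,0.36,-0.12,0,0,0,0.026,-1,0.74,-0.22,0,0,0,0.052,-1,1.11,-0.32,0,0,0,0.078,-1,1.49,-0.41,0,0,0,0.104,-1,1.86,-0.48,0,0,0,0.13,-1,2.24,-0.55,0,0,0,0.157,-1,2.62,-0.61,0,0,0,0.183,-1,3.01,-0.65,0,0,0,0.209,-1,3.39,-0.69,0,0,0,0.235,-1,3.78,-0.72,0,0,0,0.261,-1,4.16,-0.73,0,0,0,0.288,-1,4.55,-0.74,0,0,0,0.314]}}

```text
time_s: 8.15
tool_pos: [535.7, 6.9, 24.3]
tcp_rot: [-180.0, -0.0, 94.1]
force: [-0.9, -1.5, 0.3]
opening: 0.2
grasp_force: 1.0
```

```bash
python3 - <<'E'
from plan import *
c=(536.0396,6.6857,24.279,94.182)
rs=rows(c,[4.2-.75*i for i in range(1,17)],24.279); show(rs); c=app(c,rs[-1]); print(c)
rs=rows(c,[-7.8-.2*i for i in range(1,33)],24.279); show(rs[:10]);show(rs[10:20]);show(rs[20:])
E
```

```text
[-1, 0.18, -0.06, -0, 0, 0, 0.013, -1, 0.37, -0.12, -0, 0, 0, 0.026, -1, 0.55, -0.17, -0, 0, 0, 0.039, -1, 0.74, -0.22, -0, 0, 0, 0.052, -1, 0.92, -0.27, -0, 0, 0, 0.065, -1, 1.11, -0.32, -0, 0, 0, 0.078, -1, 1.3, -0.36, -0, 0, 0, 0.091, -1, 1.49, -0.4, -0, 0, 0, 0.104, -1, 1.68, -0.44, -0, 0, 0, 0.117, -1, 1.86, -0.48, -0, 0, 0, 0.131, -1, 2.06, -0.52, -0, 0, 0, 0.144, -1, 2.24, -0.55, -0, 0, 0, 0.157, -1, 2.44, -0.58, -0, 0, 0, 0.17, -1, 2.63, -0.6, -0, 0, 0, 0.183, -1, 2.82, -0.63, -0, 0, 0, 0.196, -1, 3.01, -0.65, -0, 0, 0, 0.209]
(np.float64(527.3618678371184), np.float64(36.23154513107201), np.float64(24.279), np.float64(82.2071820817658))
[-1, 0.05, -0.02, -0, 0, 0, 0.004, -1, 0.1, -0.03, -0, 0, 0, 0.007, -1, 0.15, -0.05, -0, 0, 0, 0.011, -1, 0.2, -0.06, -0, 0, 0, 0.014, -1, 0.24, -0.08, -0, 0, 0, 0.018, -1, 0.29, -0.09, -0, 0, 0, 0.021, -1, 0.34, -0.11, -0, 0, 0, 0.025, -1, 0.39, -0.12, -0, 0, 0, 0.028, -1, 0.44, -0.14, -0, 0, 0, 0.032, -1, 0.49, -0.15, -0, 0, 0, 0.035]
[-1, 0.54, -0.17, -0, 0, 0, 0.039, -1, 0.59, -0.18, -0, 0, 0, 0.042, -1, 0.64, -0.2, -0, 0, 0, 0.046, -1, 0.69, -0.21, -0, 0, 0, 0.049, -1, 0.74, -0.22, -0, 0, 0, 0.052, -1, 0.79, -0.24, -0, 0, 0, 0.056, -1, 0.84, -0.25, -0, 0, 0, 0.059, -1, 0.89, -0.26, -0, 0, 0, 0.063, -1, 0.94, -0.28, -0, 0, 0, 0.066, -1, 0.99, -0.29, -0, 0, 0, 0.07]
[-1, 1.04, -0.3, -0, 0, 0, 0.073, -1, 1.09, -0.31, -0, 0, 0, 0.077, -1, 1.14, -0.32, -0, 0, 0, 0.08, -1, 1.19, -0.34, -0, 0, 0, 0.084, -1, 1.24, -0.35, -0, 0, 0, 0.087, -1, 1.29, -0.36, -0, 0, 0, 0.091, -1, 1.34, -0.37, -0, 0, 0, 0.094, -1, 1.39, -0.38, -0, 0, 0, 0.098, -1, 1.44, -0.39, -0, 0, 0, 0.101, -1, 1.49, -0.4, -0, 0, 0, 0.105, -1, 1.54, -0.42, -0, 0, 0, 0.108, -1, 1.59, -0.43, -0, 0, 0, 0.112]
```

{"method": "play_rows", "body": {"series": [-1,0.18,-0.06,0,0,0,0.013,-1,0.37,-0.12,0,0,0,0.026,-1,0.55,-0.17,0,0,0,0.039,-1,0.74,-0.22,0,0,0,0.052,-1,0.92,-0.27,0,0,0,0.065,-1,1.11,-0.32,0,0,0,0.078,-1,1.3,-0.36,0,0,0,0.091,-1,1.49,-0.4,0,0,0,0.104,-1,1.68,-0.44,0,0,0,0.117,-1,1.86,-0.48,0,0,0,0.131,-1,2.06,-0.52,0,0,0,0.144,-1,2.24,-0.55,0,0,0,0.157,-1,2.44,-0.58,0,0,0,0.17,-1,2.63,-0.6,0,0,0,0.183,-1,2.82,-0.63,0,0,0,0.196,-1,3.01,-0.65,0,0,0,0.209]}}

```text
time_s: 9.75
tool_pos: [527.3, 36.4, 24.3]
tcp_rot: [-180.0, -0.0, 82.1]
force: [-1.6, -0.9, 0.3]
opening: -0.0
grasp_force: 0.8
```

{"method": "play_rows", "body": {"series": [-1,0.05,-0.02,0,0,0,0.004,-1,0.1,-0.03,0,0,0,0.007,-1,0.15,-0.05,0,0,0,0.011,-1,0.2,-0.06,0,0,0,0.014,-1,0.24,-0.08,0,0,0,0.018]}}

```text
time_s: 10.25
tool_pos: [526.9, 38.7, 24.3]
tcp_rot: [-180.0, -0.0, 81.2]
force: [-1.2, -1.2, -1.3]
opening: -0.3
grasp_force: 0.8
```

{"method": "play_rows", "body": {"series": [-1,0.05,-0.015,0,0,0,0.0035,-1,0.1,-0.03,0,0,0,0.007,-1,0.12,-0.035,0,0,0,0.0085]}}

```text
time_s: 10.55
tool_pos: [526.7, 40.0, 24.3]
tcp_rot: [-180.0, 0.0, 80.7]
force: [-2.3, -0.4, -0.0]
opening: 0.5
grasp_force: 0.9
```

{"method": "play_rows", "body": {"series": [-1,0.04,-0.015,0,0,0,0.003,-1,0.08,-0.025,0,0,0,0.006,-1,0.1,-0.03,0,0,0,0.007]}}

```text
time_s: 10.85
tool_pos: [526.6, 41.0, 24.3]
tcp_rot: [-180.0, -0.0, 80.3]
force: [-1.2, -1.9, 0.5]
opening: 0.0
grasp_force: 0.9
```

{"method": "play_rows", "body": {"series": [-1,0.04,-0.015,0,0,0,0.003,-1,0.08,-0.025,0,0,0,0.006,-1,0.1,-0.03,0,0,0,0.007]}}

```text
time_s: 11.15
tool_pos: [526.5, 42.1, 24.3]
tcp_rot: [180.0, -0.0, 79.9]
force: [-2.1, -1.9, 0.5]
opening: 0.3
grasp_force: 0.9
```

{"method": "play_rows", "body": {"series": [-1,0.04,-0.015,0,0,0,0.003,-1,0.08,-0.025,0,0,0,0.006,-1,0.1,-0.03,0,0,0,0.007]}}

```text
time_s: 11.45
tool_pos: [526.3, 43.1, 24.3]
tcp_rot: [-180.0, 0.0, 79.5]
force: [-1.4, -1.8, 0.9]
opening: -0.0
grasp_force: 0.9
```

{"method": "play_rows", "body": {"series": [-1,0.04,-0.015,0,0,0,0.003,-1,0.08,-0.025,0,0,0,0.006,-1,0.1,-0.03,0,0,0,0.007]}}

```text
time_s: 11.75
tool_pos: [526.2, 44.1, 24.3]
tcp_rot: [180.0, 0.0, 79.1]
force: [-2.2, -1.7, 0.5]
opening: 0.2
grasp_force: 0.9
```

{"method": "play_rows", "body": {"series": [-1,0.04,-0.015,0,0,0,0.003,-1,0.08,-0.025,0,0,0,0.006,-1,0.1,-0.03,0,0,0,0.007]}}

```text
time_s: 12.05
tool_pos: [526.1, 45.2, 24.3]
tcp_rot: [180.0, -0.0, 78.7]
force: [-1.5, -1.0, -0.4]
opening: -0.0
grasp_force: 1.0
```

{"method": "play_rows", "body": {"series": [-1,0.04,-0.015,0,0,0,0.003,-1,0.08,-0.025,0,0,0,0.006,-1,0.1,-0.03,0,0,0,0.007]}}

```text
time_s: 12.35
tool_pos: [526.0, 46.0, 24.3]
tcp_rot: [180.0, 0.0, 78.3]
force: [-2.0, -4.3, 0.5]
opening: -0.2
grasp_force: 1.9
```

The rubber is touching now, so I'm switching to finer steps.

{"method": "play_rows", "body": {"series": [-1,0.02,0,0,0,0,0,-1,0.04,0,0,0,0,0,-1,0.04,0,0,0,0,0]}}

```text
time_s: 12.65
tool_pos: [526.0, 46.2, 24.3]
tcp_rot: [-180.0, 0.0, 78.3]
force: [-2.5, -5.6, 1.5]
opening: 0.1
grasp_force: 2.6
```

{"method": "play_rows", "body": {"series": [-1,0.02,0,0,0,0,0,-1,0.04,0,0,0,0,0,-1,0.05,0,0,0,0,0]}}

```text
time_s: 12.95
tool_pos: [526.0, 46.4, 24.3]
tcp_rot: [-180.0, 0.1, 78.3]
force: [-3.2, -7.5, 1.6]
opening: -0.2
grasp_force: 3.7
```

{"method": "play_rows", "body": {"series": [-1,0.02,0,0,0,0,0,-1,0.04,0,0,0,0,0,-1,0.06,0,0,0,0,0,-1,0.08,0,0,0,0,0,-1,0.08,0,0,0,0,0]}}

```text
time_s: 13.45
tool_pos: [526.0, 46.7, 24.3]
tcp_rot: [-180.0, 0.1, 78.2]
force: [-4.2, -9.8, 2.3]
opening: -0.2
grasp_force: 4.9
```

{"method": "play_rows", "body": {"series": [-1,0.02,0,0,0,0,0,-1,0.04,0,0,0,0,0,-1,0.06,0,0,0,0,0,-1,0.08,0,0,0,0,0,-1,0.1,0,0,0,0,0,-1,0.1,0,0,0,0,0]}}

```text
time_s: 14.05
tool_pos: [526.0, 47.0, 24.3]
tcp_rot: [-180.0, 0.2, 78.2]
force: [-5.8, -13.7, 3.7]
opening: 0.0
grasp_force: 6.8
```

```bash
python3 -c "
from station import robot
for i in range(3):
    robot.camera('top'); s=robot.read_state(); print(s['force'],s['tool_pos'])"
```

```text
[ -5.90601612 -12.178948     3.07857319] [525.98494772  47.06846091  24.29761031]
[ -5.64907964 -12.90384396   3.912164  ] [525.95973761  47.05572886  24.29555307]
[ -4.59352782 -12.66553944   3.49379263] [525.93380171  47.05119051  24.28200142]
```

The push is about 13.5–14 N. I'll add a little and hold.

{"method": "play_rows", "body": {"series": [-1,0.02,0,0,0,0,0,-1,0.03,0,0,0,0,0,-1,0.03,0,0,0,0,0,-1,0.03,0,0,0,0,0,-1,0.03,0,0,0,0,0]}}

```text
time_s: 14.7
tool_pos: [526.0, 47.1, 24.3]
tcp_rot: [-180.0, 0.2, 78.2]
force: [-4.8, -14.0, 4.2]
opening: 0.4
grasp_force: 7.3
```

{"method": "play_rows", "body": {"series": [-1,0,0,0,0,0,0,-1,0,0,0,0,0,0,-1,0,0,0,0,0,0]}}

```text
time_s: 15.0
tool_pos: [526.0, 47.1, 24.3]
tcp_rot: [-180.0, 0.2, 78.2]
force: [-6.1, -13.5, 4.2]
opening: 0.1
grasp_force: 7.3
```

```bash
python3 -c "
from station import robot
for i in range(3):
    robot.camera('top'); s=robot.read_state(); print(s['force'],s['tool_pos'])"
```

```text
[ -6.2501789  -13.65008367   3.80482475] [525.9696397   47.12439341  24.30049541]
[ -5.94335998 -14.4941547    4.37820081] [525.95745321  47.12425853  24.30907692]
[ -5.41318696 -12.80231963   3.87556124] [525.97625843  47.13545237  24.30592694]
```

It held about 14.5 N for over half a second. I'm backing off gently, then lifting.

{"method": "play_rows", "body": {"series": [-1,-0.05,0,0,0,0,0,-1,-0.1,0,0,0,0,0,-1,-0.2,0,0,0,0,0,-1,-0.3,0,0,0,0,0,-1,-0.5,0,0,0,0,0,-1,-0.9,0,0,0,0,0,-1,-1.5,0,0,0,0,0,-1,-2,0,0,0,0,0,-1,-2,0,-1,0,0,0,-1,-2,0,-4,0,0,0,-1,-2,0,-8,0,0,0,-1,-2,0,-12,0,0,0,-1,-2,0,-12,0,0,0]}}

```text
time_s: 16.45
tool_pos: [525.1, 29.3, 150.2]
tcp_rot: [179.5, -0.1, 78.3]
force: [-0.1, 0.1, -0.3]
opening: -0.1
grasp_force: 0.0
```

```bash
python3 - <<'E'
from h import *
from station import robot
c=(527.3619,36.2315,24.279,82.207)
for r in [(.24,-.08,.018),(.12,-.035,.0085)]+[(.1,-.03,.007)]*6+[(x,0,0) for x in(.04,.05,.08,.1,.03)]: c=app(c,(r[0],r[1],0,0,0,r[2]))
c=app(c,(-2,0,-12,0,0,0)); s=robot.read_state(); print(c,s["tool_pos"],s["tcp_rot"],s["force"])
# bolt: yaw 166.9, push with tool -x ; TCP behind post
b=(*b2w(D,(-222-8-11-20,20)),c[2],166.9); print("above",b,rel(c,b))
E
```

```text
(np.float64(522.5837931399084), np.float64(29.5364597242405), np.float64(144.279), np.float64(78.28223910335382)) [525.05830363  29.34792621 150.15765757] [ 1.79483763e+02 -6.00637345e-02  7.82827521e+01] [-0.12111144  0.09612244 -0.32207474]
above (np.float64(422.62529868890454), np.float64(141.43551058660017), np.float64(144.279), 166.9) [  8.927 -12.06   -0.      0.      0.     -1.547]
```

{"method": "play_rows", "body": {"series": [-1,8.93,-12.06,0,0,0,-1.547,-1,8.93,-12.06,0,0,0,-1.547,-1,8.93,-12.06,0,0,0,-1.547,-1,8.93,-12.06,0,0,0,-1.547,-1,8.93,-12.06,0,0,0,-1.547,-1,8.93,-12.06,0,0,0,-1.547,-1,8.93,-12.06,0,0,0,-1.547,-1,8.93,-12.06,0,0,0,-1.547,-1,8.93,-12.06,0,0,0,-1.547,-1,8.93,-12.06,0,0,0,-1.547,-1,8.93,-12.06,0,0,0,-1.547,-1,8.93,-12.06,0,0,0,-1.547,-1,8.93,-12.06,0,0,0,-1.547,-1,8.93,-12.06,0,0,0,-1.547]}}

```text
time_s: 17.85
tool_pos: [422.6, 141.5, 144.4]
tcp_rot: [180.0, 0.0, 166.8]
force: [0.4, -0.2, -0.4]
opening: 0.4
grasp_force: 0.0
```

```bash
python3 - <<'E'
from h import *
from station import robot
p,d=robot.camera("scene"); c=robot.calibration("scene"); s=robot.read_state(); print(s["tool_pos"],s["tcp_rot"])
W=world(d,c); z=W[...,2]
m=(np.hypot(W[...,0]-461,W[...,1]-133)<25)&(z>55)&(z<75)&(d>0); print("post",m.sum(),W[m].mean(0))
cv2.imwrite("pics/s2.png",cv2.resize(p[195:325,255:445],None,fx=4,fy=4,interpolation=cv2.INTER_CUBIC))
E
```

```text
[422.61101766 141.47620571 144.33724385] [1.79995813e+02 4.41383800e-03 1.66858448e+02]
post 33 [462.10551484 131.47036034  65.74122793]
```

View pics/s2.png

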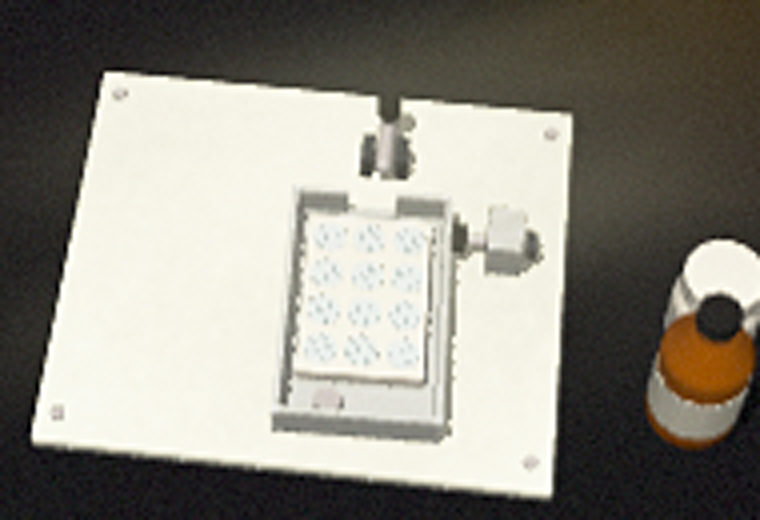

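The crop shows the tray home against the rubber head at (460,238), with the slot at about (372,205). The bolt rod at (388,170) points into it, and the bottle and jar haven't moved. I'm descending behind the post.

{"method": "play_rows", "body": {"series": [-1,0,0,4,0,0,0,-1,0,0,7.5,0,0,0,-1,0,0,9.4,0,0,0,-1,0,0,10,0,0,0,-1,0,0,10,0,0,0,-1,-0.4,0,10,0,0,0,-1,-0.8,0,10,0,0,0,-1,-1.1,0,10,0,0,0,-1,-1.3,0,10,0,0,0,-1,-1.5,0,10,0,0,0,-1,-1.6,0,10,0,0,0,-1,-1.6,0,10,0,0,0]}}

```text
time_s: 19.1
tool_pos: [438.3, 137.8, 44.3]
tcp_rot: [-180.0, -0.0, 166.9]
force: [0.4, 0.6, 0.3]
opening: 0.2
grasp_force: 0.0
```

{"method": "play_rows", "body": {"series": [-1,-0.1,0,0,0,0,0,-1,-0.2,0,0,0,0,0,-1,-0.3,0,0,0,0,0,-1,-0.4,0,0,0,0,0,-1,-0.5,0,0,0,0,0,-1,-0.6,0,0,0,0,0,-1,-0.7,0,0,0,0,0,-1,-0.8,0,0,0,0,0]}}

```text
time_s: 19.9
tool_pos: [445.9, 136.1, 44.2]
tcp_rot: [-180.0, -0.0, 166.9]
force: [-3.9, 1.1, 1.4]
opening: 0.3
grasp_force: 2.1
```

{"method": "play_rows", "body": {"series": [-1,-0.1,0,0,0,0,0,-1,-0.2,0,0,0,0,0,-1,-0.3,0,0,0,0,0]}}

```text
time_s: 20.2
tool_pos: [448.9, 135.3, 44.2]
tcp_rot: [-180.0, -0.0, 166.9]
force: [-3.8, 0.8, 1.2]
opening: 0.1
grasp_force: 2.1
```

{"method": "play_rows", "body": {"series": [-1,-0.1,0,0,0,0,0,-1,-0.2,0,0,0,0,0,-1,-0.3,0,0,0,0,0]}}

```text
time_s: 20.5
tool_pos: [451.9, 134.7, 44.3]
tcp_rot: [-180.0, -0.0, 166.9]
force: [-4.0, 1.7, 0.6]
opening: 0.1
grasp_force: 2.1
```

{"method": "play_rows", "body": {"series": [-1,-0.1,0,0,0,0,0,-1,-0.2,0,0,0,0,0,-1,-0.3,0,0,0,0,0]}}

```text
time_s: 20.8
tool_pos: [454.8, 134.0, 44.2]
tcp_rot: [-180.0, -0.0, 166.9]
force: [-4.0, 2.0, 0.2]
opening: 0.1
grasp_force: 2.1
```

{"method": "play_rows", "body": {"series": [-1,-0.1,0,0,0,0,0,-1,-0.2,0,0,0,0,0,-1,-0.3,0,0,0,0,0]}}

```text
time_s: 21.1
tool_pos: [457.7, 133.3, 44.2]
tcp_rot: [-180.0, -0.0, 166.9]
force: [-3.8, 1.0, -0.3]
opening: -0.0
grasp_force: 2.1
```

{"method": "play_rows", "body": {"series": [-1,-0.1,0,0,0,0,0,-1,-0.2,0,0,0,0,0,-1,-0.3,0,0,0,0,0]}}

```text
time_s: 21.4
tool_pos: [460.6, 132.6, 44.2]
tcp_rot: [-180.0, -0.0, 166.9]
force: [-4.9, 1.8, -0.2]
opening: -0.4
grasp_force: 2.1
```

{"method": "play_rows", "body": {"series": [-1,-0.1,0,0,0,0,0,-1,-0.2,0,0,0,0,0,-1,-0.3,0,0,0,0,0]}}

```text
time_s: 21.7
tool_pos: [463.6, 131.9, 44.3]
tcp_rot: [-180.0, -0.0, 166.9]
force: [-4.9, 1.4, -0.2]
opening: 0.1
grasp_force: 2.1
```

{"method": "play_rows", "body": {"series": [-1,-0.1,0,0,0,0,0,-1,-0.2,0,0,0,0,0,-1,-0.3,0,0,0,0,0]}}

```text
time_s: 22.0
tool_pos: [466.5, 131.2, 44.3]
tcp_rot: [-180.0, -0.0, 166.9]
force: [-3.8, 1.7, -0.9]
opening: -0.0
grasp_force: 2.1
```

{"method": "play_rows", "body": {"series": [-1,-0.1,0,0,0,0,0,-1,-0.2,0,0,0,0,0,-1,-0.3,0,0,0,0,0]}}

```text
time_s: 22.3
tool_pos: [469.5, 130.6, 44.3]
tcp_rot: [-180.0, -0.0, 166.9]
force: [-4.4, 1.5, -0.1]
opening: 0.0
grasp_force: 2.1
```

{"method": "play_rows", "body": {"series": [-1,-0.1,0,0,0,0,0,-1,-0.2,0,0,0,0,0,-1,-0.25,0,0,0,0,0]}}

```text
time_s: 22.6
tool_pos: [471.9, 130.0, 44.3]
tcp_rot: [-180.0, 0.0, 166.9]
force: [-3.9, 1.3, -0.3]
opening: -0.0
grasp_force: 2.0
```

{"method": "play_rows", "body": {"series": [-1,-0.05,0,0,0,0,0,-1,-0.1,0,0,0,0,0,-1,-0.15,0,0,0,0,0]}}

```text
time_s: 22.9
tool_pos: [473.3, 129.7, 44.2]
tcp_rot: [-180.0, -0.0, 166.9]
force: [-3.9, 0.3, -0.4]
opening: 0.2
grasp_force: 2.1
```

{"method": "play_rows", "body": {"series": [-1,-0.05,0,0,0,0,0,-1,-0.1,0,0,0,0,0,-1,-0.15,0,0,0,0,0]}}

```text
time_s: 23.2
tool_pos: [473.8, 129.5, 44.2]
tcp_rot: [180.0, -0.1, 166.9]
force: [-8.9, 3.1, 4.3]
opening: 0.2
grasp_force: 4.9
```

The bolt has hit its hard end close to the predicted 34 mm of travel. I'll press slightly to be sure, then release.

{"method": "play_rows", "body": {"series": [-1,-0.03,0,0,0,0,0,-1,-0.05,0,0,0,0,0,-1,-0.05,0,0,0,0,0]}}

```text
time_s: 23.5
tool_pos: [473.8, 129.5, 44.2]
tcp_rot: [180.0, -0.1, 166.9]
force: [-9.9, 2.3, 4.7]
opening: -0.2
grasp_force: 5.2
```

{"method": "play_rows", "body": {"series": [-1,0.1,0,0,0,0,0,-1,0.3,0,0,0,0,0,-1,0.6,0,0,0,0,0,-1,1.2,0,0,0,0,0,-1,2,0,0,0,0,0,-1,3,0,0,0,0,0,-1,3,0,0,0,0,0,-1,3,0,-3,0,0,0,-1,3,0,-7,0,0,0,-1,3,0,-11,0,0,0,-1,3,0,-14,0,0,0,-1,3,0,-14,0,0,0]}}

```text
time_s: 24.7
tool_pos: [447.9, 136.3, 188.3]
tcp_rot: [179.9, 0.4, 166.9]
force: [0.4, 0.3, 0.7]
opening: 0.1
grasp_force: 0.0
```

```bash
python3 - <<'E'
from h import *
from station import robot
p,d=robot.camera("scene"); c=robot.calibration("scene"); s=robot.read_state(); print(s["tool_pos"],s["force"])
W=world(d,c); z=W[...,2]; e=b2w(D,(-188,20))
m=(np.hypot(W[...,0]-e[0],W[...,1]-e[1])<25)&(z>55)&(z<80)&(d>0); print("post",m.sum(),W[m].mean(0),"expect",e)
cv2.imwrite("pics/s3.png",cv2.resize(p[195:325,225:445],None,fx=3.6,fy=3.6,interpolation=cv2.INTER_CUBIC))
E
```

```text
[446.98463471 136.18951594 186.0067979 ] [-0.64704918  0.12197128 -0.83562022]
post 35 [495.22141943 123.81711991  65.98216997] expect [493.7255443  124.88996514]
```

View pics/s3.png

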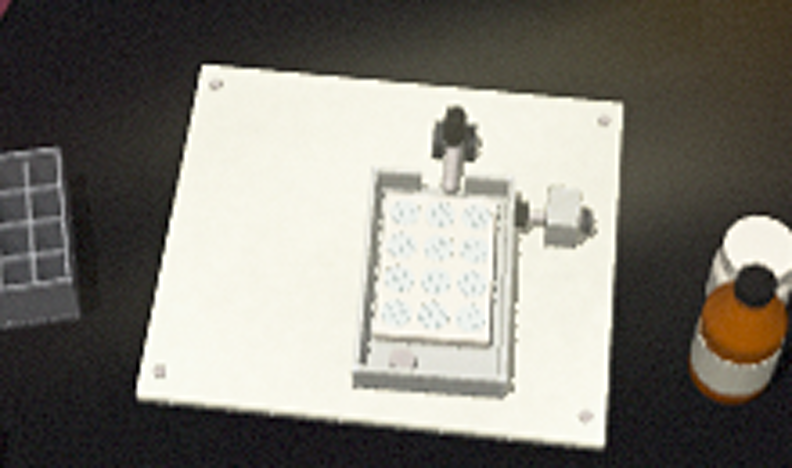

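The crop shows the rod nose inside the tray's slot at (452,185) and the post at (455,120), 34.0 mm along from its start. The tray rests on the stop head at (520,212), and the bottle, jar and tip box are in place.

```bash
python3 -c "
from station import robot
print(robot.job_done())"
```

```text
the job is handed in; nothing more can be done
None
```

I pressed the tray against the stop at about 14.5 N (13–15 N) for roughly 0.7 s, then slid the bolt 34 mm fully home at no more than about 11 N; the job was handed in at about 25 s with the arm clear and the bottle, jar and tip box not touched (the tray started about 1.35 rad out, not the stated 0.4–0.8).

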